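# Find the through-bored bearing block with the gauge pin

## Task

Only one of the three square aluminium bearing blocks (red, yellow and blue tags) is bored right through; the other two are blind. Lift the green-handled gauge pin from its orange stand, try it in the bores to find the through one, and leave it standing there, fully home with its collar down on the block.

Things in the scene. Friction and masses are not known exactly. Their poses are not given: they have to be found in the camera images.
- pin (a point): Gauge pin, 92 mm tall, upright in a fixed round orange stand (50 mm tall). Top down: green round handle 24 mm diameter x 46 mm, steel collar 40 mm diameter x 4 mm, steel stem 10 mm diameter x 42 mm, tapered foot. Point: on the axis, mid-handle (grip here), 23 mm above the collar top, 28 mm above its underside, 70 mm above the foot. z up; yaw has no meaning. Lifts straight out; 0.07 to 0.12 kg.
- bore_red (a point): Centre of the bore mouth, in the top face of the aluminium block with red tags: 56 x 56 x 45 mm, fixed on a dark blue mat, top 48 mm above the table. z up, x and y along its sides. Vertical bore, 22 mm diameter. Through: takes the whole stem, collar lands on the block. Blind: rigid floor 20 mm down, collar stops 22 mm too high. Which is through changes each time; all have the same dark blue bottom.
- bore_yellow (a point): Centre of the bore mouth, in the top face of the aluminium block with yellow tags: 56 x 56 x 45 mm, fixed on a dark blue mat, top 48 mm above the table. z up, x and y along its sides. Vertical bore, 22 mm diameter. Through: takes the whole stem, collar lands on the block. Blind: rigid floor 20 mm down, collar stops 22 mm too high. Which is through changes each time; all have the same dark blue bottom.
- bore_blue (a point): Centre of the bore mouth, in the top face of the aluminium block with blue tags: 56 x 56 x 45 mm, fixed on a dark blue mat, top 48 mm above the table. z up, x and y along its sides. Vertical bore, 22 mm diameter. Through: takes the whole stem, collar lands on the block. Blind: rigid floor 20 mm down, collar stops 22 mm too high. Which is through changes each time; all have the same dark blue bottom.
Not all that is in view belongs to the job. Leave any pink or purple look-alike of the part that bears bore_blue alone.

How it is judged:
By the outcome, as a careful person would: the job done as asked, in the order asked, and still so for the second after the job is handed in, with the robot touching nothing.
It also fails if it takes over 45 s, if anything falls off the work surface, if the arm or the gripper's body presses on something with over 40 N, if the wrist force passes 120 N, or if a joint passes its speed limit or range.

## Robot

A 6-joint arm with a two-finger parallel gripper is mounted at the origin on the work surface. World frame = base frame: x ahead of the robot, y to its left, z up, the work surface at z = 0. Lengths are in mm, angles in rad, forces in N, time in s.
With the tool pointing down it reaches from about 275 to 1000 mm from the base axis. Payload 8.4 kg.
Tool frame: the origin (TCP) lies at the centre of the arm's flange, where the gripper is bolted on; the fingertips stand 173 mm ahead of it and the grasp point (between the pads) lies 155 mm ahead of it; z points along the fingers, y is the direction in which the jaws open and shut (so a half turn about z gives the same grasp; the last joint's range is limited). The gripper opens to 85 mm and grips with 20 to 120 N. Pads are 22 mm wide; open, the fingers measure 114 mm over their backs; the gripper's body (76 mm by 85 mm) begins 54 mm behind the grasp point. The pads swing forward as they close: fully open they stand 13 mm farther back than shut.
Start: joints at [-1.142, 0.353, 1.633, -0, 1.155, -0.002], TCP at [260.998, -567.899, 404.681] pointing down, gripper open.
Joint ranges: [-2.63, 2.63], [-0.92, 2.1], [0.06, 2.66], [-1.3, 4.44], [0, 2.69], [-3.02, 3.02]. Speed limits (rad/s): [2.22, 2.22, 2.79, 3.14, 3.14, 3.14].

## Interface

Orientations are given as [roll, pitch, yaw] about the fixed x, y, z axes, in that order (R = Rz(yaw) Ry(pitch) Rx(roll)).
In Python, from rig import sense, grab_frame, camera_model, sign_off gives the robot as it stands. The module is installed in compiled form; this text tells all that it offers.
- The arm moves only by the tool step_arm, never from a script. Its argument "commands" is a list of rows, each a list of 3 entries, a list of its own where there are three numbers: the shift along the tool's x, y, z in mm, then the turn about the tool's z in rad, then the opening, from 0 (shut) to 1 (fully open). A call has 1 to 20 rows; each row shifts and turns the pose as measured when the row begins, along the tool's axes as they then stand; what a row does not reach is not made up. A row lasts 1/8 s, in which the tool goes at most 62.5 mm and 10.7 degrees, less where a joint would pass 70% of its speed; a pose out of reach is approached as far as the arm can. A call with a gripper value outside its range is refused whole. The fingers move at their own pace and stop on an object; "force" is the grip in N (left out, the last holds). Time passes only in rows, so rows that do not move let the fingers close. It gives the time, the measured TCP pose, the force and the opening at its end, in the units of the state.
- sense(): the state, without advancing time (a new reading comes with each control period).
- grab_frame(name): name is "scene" or "top" or "wrist"; returns the picture (480x640x3 uint8, blue, green, red); there is no depth.
- camera_model(name): a dict with "fx", "fy", "cx", "cy" (pixels), "R" (3x3) and "t" (3): a world point X has camera coordinates R X + t. Camera axes: x right, y down, z forward; pixel columns grow to the right and rows downward; lengths in mm; the calibration is good to about 2 mm. The wrist camera is an equidistant fisheye: a pixel r from the principal point sees the ray r / f radians off the axis. A picture is of the moment at which its call begins: read the wrist's pose just before it. camera_model takes no time and is no camera call; for the wrist camera it gives the pose at the moment of the call.
- sign_off(): hands the job in, once; it reports no verdict.
The state is a dict: "clock": time; "qpos": joint angles; "qvel": joint speeds; "joint_efforts": joint torques, N m; "eef_pos": TCP position; "tcp_rot": TCP orientation; "contact_force": force on the tool from outside, world axes, zero at the start; "wrist_torque": the same for the moment, N m; "opening": opening from 0.0 (shut) to 1.0 (fully open).
Only numpy, scipy, OpenCV 4.12 (cv2) and the standard library are available. Lean on these libraries where they do the work, as an engineer would, in place of code of your own. Each camera call takes 0.05 s, during which the arm holds its last target. There are 200 camera calls.

## Working session

There is one attempt and no reset: what is moved stays moved. The work goes in short steps, Python scripts to look and compute and a tool call to move; the robot and the scene stay as the last step left them, time stands still between calls to the robot, and variables do not carry over. Pictures are saved under pics/ and viewed, about 8 in all and at most 12, crops included, and the job is handed in when it is done.

Besides the shell and the picture viewer there is one more tool, called after "Request:" as a command line: name --argument value ..., lists and objects as JSON in quotes. step_arm: Moves the arm, as the interface text tells. Its arguments: {"type":"object","properties":{"commands":{"type":"array","items":{"type":"array"}},"force":{"type":"number"}},"required":["commands"]}

```bash
mkdir -p pics
python3 - <<'E'
from rig import *
import cv2
print(sense())
for n in ("scene","top"):
    f=grab_frame(n); cv2.imwrite(f"pics/{n}0.png",f)
    print(n,camera_model(n))
E
```

```text
{'clock': 0.0, 'qpos': array([-1.14238461e+00,  3.53663439e-01,  1.63416559e+00, -2.70209889e-05,
        1.15520969e+00, -2.40129269e-03]), 'qvel': array([ 1.06315051e-03, -1.64775262e-03, -2.01832836e-04, -5.17973366e-05,
        5.63735842e-04,  2.38557613e-04]), 'joint_efforts': array([-1.51813358e-03, -6.05259347e+01, -3.42061543e+01, -1.33713456e-04,
        9.49459733e-03, -4.19044213e-06]), 'eef_pos': array([ 260.89826999, -567.66762134,  403.93850147]), 'tcp_rot': array([-3.14014654e+00,  2.12326748e-05,  4.30823953e-01]), 'contact_force': array([-0.27376493, -0.04122547, -0.68592384]), 'wrist_torque': array([0.04507101, 0.01651259, 0.02147457]), 'opening': 0.9983229610865946}
scene {'fx': 454.7744963352546, 'fy': 454.7744963352546, 'cx': 318.4689106256095, 'cy': 237.58222143944462, 'R': array([[ 0.36241766,  0.93189816,  0.01480742],
       [ 0.78078742, -0.29489798, -0.5508232 ],
       [-0.50894445,  0.2111895 , -0.83449059]]), 't': array([-213.6481549 , -401.02117646, 1193.51401636])}
top {'fx': 481.86946921897487, 'fy': 481.86946921897487, 'cx': 326.62444959529, 'cy': 242.41478889769974, 'R': array([[ 0.00335458, -0.99933145,  0.03640612],
       [-0.98311891, -0.00995588, -0.1826967 ],
       [ 0.18293702, -0.03517868, -0.98249504]]), 't': array([-15.28670404, 580.19397605, 769.76296997])}
```

View pics/top0.png

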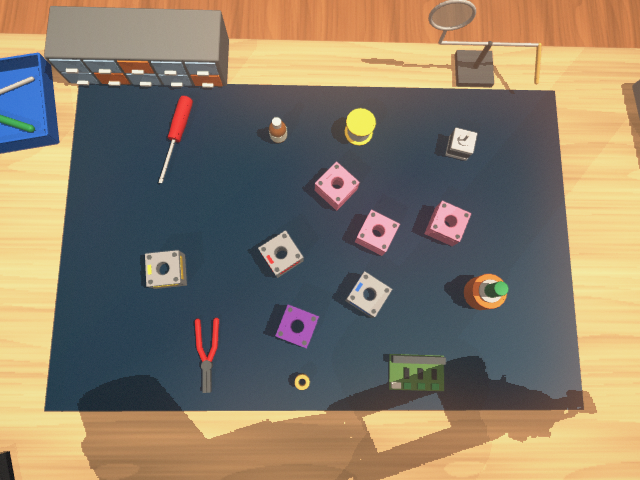

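View pics/scene0.png

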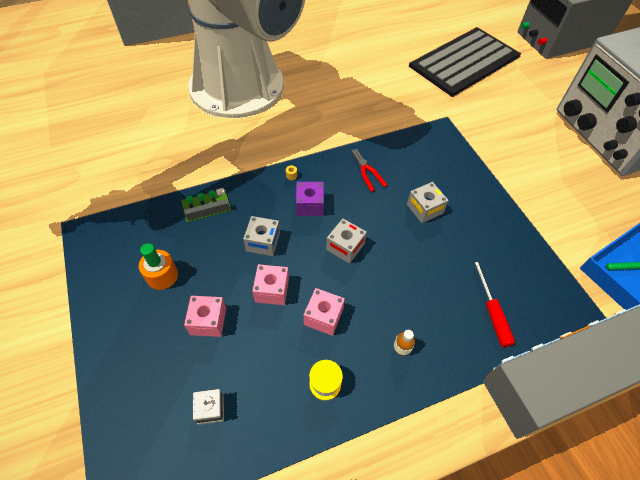

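The top view shows the green handle in the orange stand at (500,289). Other green things are a tray pen at (15,122) and a PCB at (417,372). The bores are red (281,253), yellow (163,268) and blue (370,294). Look-alikes to avoid are pink at (337,184), (378,231) and (451,221), and purple at (297,326). I choose the silver blocks by their tag colour, and the green handle standing in the orange stand.

```bash
cat > h.py <<'E'
import numpy as np, cv2
from rig import *
def ray(n,u,v,m=None):
    m=m or camera_model(n); R=np.array(m["R"]); t=np.array(m["t"])
    x,y=(u-m["cx"])/m["fx"],(v-m["cy"])/m["fy"]
    if n=="wrist":
        r=np.hypot(x,y); d=np.array([x/r*np.sin(r),y/r*np.sin(r),np.cos(r)]) if r>0 else np.array([0,0,1.])
    else: d=np.array([x,y,1.])
    d=R.T@d; return -R.T@t, d/np.linalg.norm(d)
def onz(n,u,v,z,m=None):
    c,d=ray(n,u,v,m); return c+d*(z-c[2])/d[2]
def tri(rs):
    A=sum(np.eye(3)-np.outer(d,d) for c,d in rs); b=sum((np.eye(3)-np.outer(d,d))@c for c,d in rs)
    return np.linalg.solve(A,b)
def blob(mask,near,rad):
    n,l,s,c=cv2.connectedComponentsWithStats(mask.astype(np.uint8))
    k=[(s[i,4],i) for i in range(1,n) if np.hypot(*(c[i]-near))<rad]
    if not k: return None
    a,i=max(k); return c[i],a,s[i,:4]
E
python3 - <<'E'
from h import *
T=cv2.imread("pics/top0.png");S=cv2.imread("pics/scene0.png")
px={"red":((281,253),(347,235)),"yellow":((163,268),(429,196)),"blue":((370,294),(261,230))}
for k,(a,b) in px.items():
    rs=[]
    for n,im,p in(("top",T,a),("scene",S,b)):
        g=cv2.cvtColor(im,cv2.COLOR_BGR2GRAY)
        r=blob(g<110,p,6); print(k,n,r)
        if r: print("  z48",onz(n,*r[0],48).round(1)); rs.append(ray(n,*r[0]))
    if len(rs)==2: print("  tri",tri(rs).round(1))
rs=[]
for n,im,p in(("top",T,(500,289)),("scene",S,(148,250))):
    h=cv2.cvtColor(im,cv2.COLOR_BGR2HSV)
    r=blob((abs(h[...,0].astype(int)-65)<18)&(h[...,1]>120)&(h[...,2]>50),p,15); print(n,r)
    o=blob((abs(h[...,0].astype(int)-12)<8)&(h[...,1]>150)&(h[...,2]>80),p,30);print(" orange",o)
    rs.append(ray(n,*r[0])); print(onz(n,*r[0],85).round(1))
print("pin tri",tri(rs).round(1))
c=[cv2.resize(im[y-40:y+40,x-50:x+50],(400,320),interpolation=cv2.INTER_CUBIC) for im,x,y in((T,490,290),(S,155,265))]
cv2.imwrite("pics/c1.png",np.hstack(c))
E
```

```text
red top (array([280.82300885, 252.46902655]), np.int32(113), array([276, 247,  11,  12], dtype=int32))
  z48 [563.1  66.6  48. ]
red scene (array([345.07407407, 234.46296296]), np.int32(54), array([341, 231,   9,   8], dtype=int32))
  z48 [564.1  64.4  48. ]
  tri [563.1  65.9  46. ]
yellow top (array([162.77118644, 267.96610169]), np.int32(118), array([157, 262,  12,  13], dtype=int32))
  z48 [534.8 264.3  48. ]
yellow scene (array([427.375, 195.6  ]), np.int32(40), array([424, 192,   8,   8], dtype=int32))
  z48 [535.3 260.9  48. ]
  tri [534.5 263.3  46.4]
blue top (array([369.40983607, 293.68032787]), np.int32(122), array([364, 288,  12,  13], dtype=int32))
  z48 [493.8 -84.4  48. ]
blue scene (array([260.16176471, 229.86764706]), np.int32(68), array([256, 226,  10,   9], dtype=int32))
  z48 [495.9 -85.8  48. ]
  tri [493.9 -85.1  45. ]
top (array([499.17857143, 285.33928571]), np.int32(56), array([495, 282,  12,  11], dtype=int32))
 orange (array([480.96927803, 292.47619048]), np.int32(651), array([464, 274,  43,  35], dtype=int32))
[ 505.8 -293.3   85. ]
scene (array([149.80456026, 254.28664495]), np.int32(307), array([140, 243,  20,  24], dtype=int32))
 orange (array([160.08646617, 272.88847118]), np.int32(798), array([139, 249,  39,  41], dtype=int32))
[ 502.6 -288.3   85. ]
pin tri [ 505.7 -289.1   90.6]
```

View pics/c1.png

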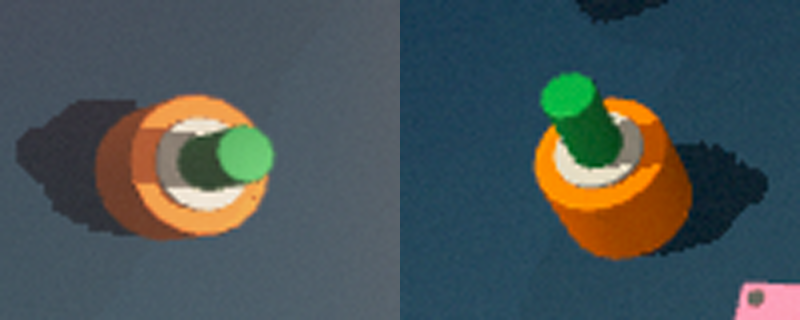

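The crop confirms the green round handle with the steel collar in the orange stand. Its top disc is centred at top (501.5,288.3) and scene (147,249).

```bash
cat >> h.py <<'E'
def delta(x,y,z=None):
    s=sense(); a=s["tcp_rot"][2]; e=s["eef_pos"]; dx,dy=x-e[0],y-e[1]
    return np.round([np.cos(a)*dx+np.sin(a)*dy, np.sin(a)*dx-np.cos(a)*dy, 0 if z is None else e[2]-z],1)
E
python3 - <<'E'
from h import *
a,b=ray("top",501.5,288.3),ray("scene",147,249)
print(onz("top",501.5,288.3,104),onz("scene",147,249,104)); p=tri([a,b]);print(p,delta(p[0],p[1],300))
E
```

```text
[ 499.26501144 -289.12941377  104.        ] [ 503.68955838 -287.74890385  104.        ]
[ 499.92493681 -289.63821575   99.68110315] [ 333.3 -152.9  104. ]
```

Request:
step_arm --commands '[[[48,-22,4],0,1],[[48,-22,4],0,1],[[48,-22,4],0,1],[[48,-22,4],0,1],[[48,-22,4],0,1],[[48,-22,10],0,1],[[45,-20,10],0,1],[[0,0,0],0,1]]'

```text
clock: 1.1
eef_pos: [506.2, -282.5, 360.6]
tcp_rot: [-3.138, 0.001, 0.428]
contact_force: [-0.7, -0.3, 0.1]
opening: 1.001
```

Run:
```python
from h import *
s=sense();m=camera_model("wrist");f=grab_frame("wrist");cv2.imwrite("pics/w1.png",f)
print(s["eef_pos"],s["tcp_rot"],s["clock"],m["fx"],m["cx"],m["cy"])
h=cv2.cvtColor(f,cv2.COLOR_BGR2HSV)
r=blob((abs(h[...,0].astype(int)-65)<18)&(h[...,1]>120)&(h[...,2]>50),(320,240),400);print(r)
print(onz("wrist",*r[0],104,m)); print(delta(501,-289,300))
```

```text
[ 506.24213862 -282.47313186  360.57147496] [-3.13830539e+00  1.12909740e-03  4.27976424e-01] 1.1 371.64829954431775 317.72365694868637 246.25508407916845
(array([322.86411411, 256.67567568]), np.int32(1332), array([306, 231,  35,  50], dtype=int32))
[ 505.74856608 -285.70061723  104.        ]
[-6.3  3.1 60.9]
```

View pics/w1.png

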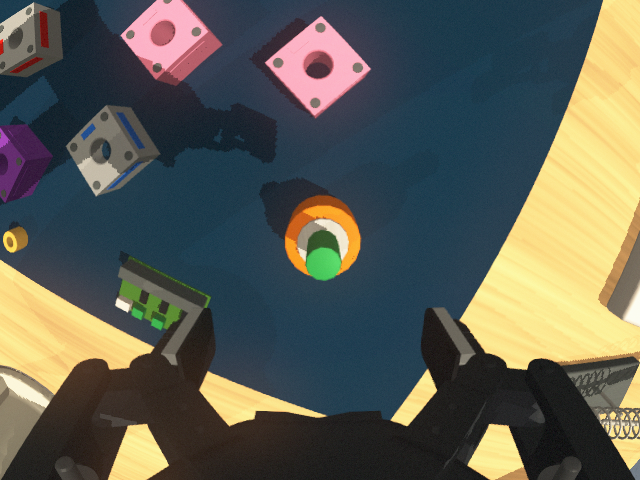

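The wrist view has the handle's top disc at (323,264) and the blue bore at (100,150).

Run:
```python
from h import *
p=onz("wrist",323,264,104);print(p,delta(p[0],p[1],236)); print(delta(501,-289))
print(onz("wrist",100,151,48), onz("wrist",318,65,48))
```

```text
[ 500.32359442 -289.19609153  104.        ] [ -7.    3.  124.9]
[-6.3  3.1  0. ]
[494.53116238 -85.42419334  48.        ] [ 622.36237322 -230.00488821   48.        ]
```

Request:
step_arm --commands '[[[-7,3,15],0,1],[[0,0,30],0,1],[[0,0,30],0,1],[[0,0,30],0,1],[[0,0,20],0,1],[[0,0,0],0,0.7],[[0,0,0],0,0.3],[[0,0,0],0,0],[[0,0,0],0,0],[[0,0,0],0,0],[[0,0,0],0,0]]' --force 40

```text
clock: 2.52
eef_pos: [491.3, -297.3, 231.7]
tcp_rot: [-3.138, 0.003, 0.417]
contact_force: [-0.1, -0.1, -2.5]
opening: 0.257
```

Run:
```python
from h import *
f=grab_frame("wrist");s=sense();cv2.imwrite("pics/w2.png",f);print(s["eef_pos"],s["contact_force"],s["opening"],delta(500.4,-289.2,236),s["qvel"].round(3))
```

```text
[ 491.31774658 -297.35846316  231.64560782] [-0.80063059  1.89656993 -0.50438694] 0.25325063980323803 [11.6 -3.8 -4.4] [ 0.001  0.003 -0.002  0.    -0.002 -0.002]
```

View pics/w2.png

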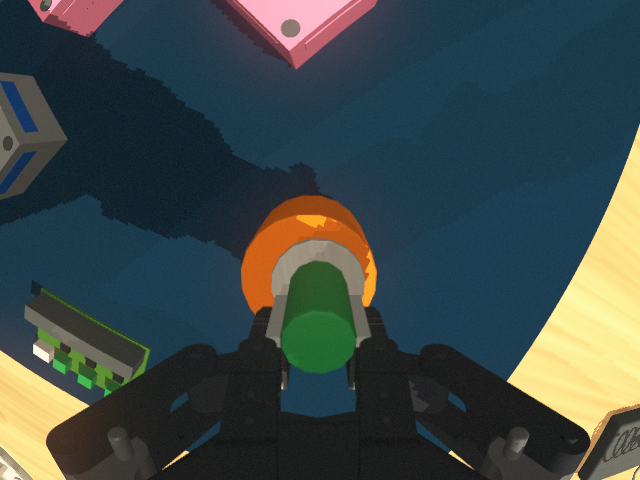

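The view shows the handle gripped near the pads' front edge, with its top at (319,345). I'll open, re-centre and grip again.

Request:
step_arm --commands '[[[0,0,0],0,0.6],[[0,0,0],0,0.7],[[0,0,0],0,0.7],[[11,-3,-4],0,0.7],[[0,0,0],0,0.7],[[0,0,0],0,0.7]]'

```text
clock: 3.32
eef_pos: [501.9, -290.2, 236.8]
tcp_rot: [-3.141, 0.002, 0.417]
contact_force: [0.4, -0.6, 0.3]
opening: 0.695
```

Run:
```python
from h import *
s=sense();print(s["eef_pos"],s["tcp_rot"],s["opening"],s["qvel"].round(3),delta(500.4,-289.2,236))
```

```text
[ 501.88784029 -290.20187867  236.81980276] [-3.14107312e+00  1.70267926e-03  4.16895925e-01] 0.6947287259755736 [ 0.008 -0.002 -0.005  0.001  0.002  0.002] [-1.  -1.5  0.8]
```

Request:
step_arm --commands '[[[0,0,0],0,0.3],[[0,0,0],0,0.1],[[0,0,0],0,0],[[0,0,0],0,0],[[0,0,0],0,0],[[0,0,0],0,0]]' --force 50

```text
clock: 4.08
eef_pos: [501.8, -290.3, 236.9]
tcp_rot: [-3.141, 0.001, 0.417]
contact_force: [-0.1, 1.0, 0.7]
opening: 0.267
```

Run:
```python
from h import *
s=sense();print(s["eef_pos"],s["tcp_rot"],s["opening"],s["contact_force"],delta(494.3,-85,300))
```

```text
[ 501.83963906 -290.27943443  236.91448579] [-3.14115124e+00  1.42292471e-03  4.16627162e-01] 0.26690028654853465 [-0.13914551  1.01911688  0.65988491] [  76.2 -190.8  -63.1]
```

Request:
step_arm --commands '[[[0,0,-20],0,0],[[0,0,-25],0,0],[[0,0,-22],0,0],[[0,0,0],0,0],[[10,-25,0],0,0],[[16,-40,0],0,0],[[16,-40,0],0,0],[[16,-40,0],0,0],[[12,-30,0],0,0],[[5,-12,0],0,0],[[0,0,0],0,0],[[0,0,0],0,0]]'

```text
clock: 5.58
eef_pos: [491.4, -84.2, 296.7]
tcp_rot: [-3.135, 0.011, 0.415]
contact_force: [0.4, 0.3, -1.0]
opening: 0.27
```

Run:
```python
from h import *
s=sense();print(s["eef_pos"],s["tcp_rot"],s["opening"],s["contact_force"],delta(495.5,-86,280))
m=camera_model("wrist");f=grab_frame("wrist");cv2.imwrite("pics/w3.png",f)
```

```text
[491.44141302 -84.1872457  296.67074507] [-3.13473549  0.01062932  0.41531291] 0.2699161603470972 [ 0.35179965  0.30171808 -0.97496093] [ 3.   3.3 16.7]
```

View pics/w3.png

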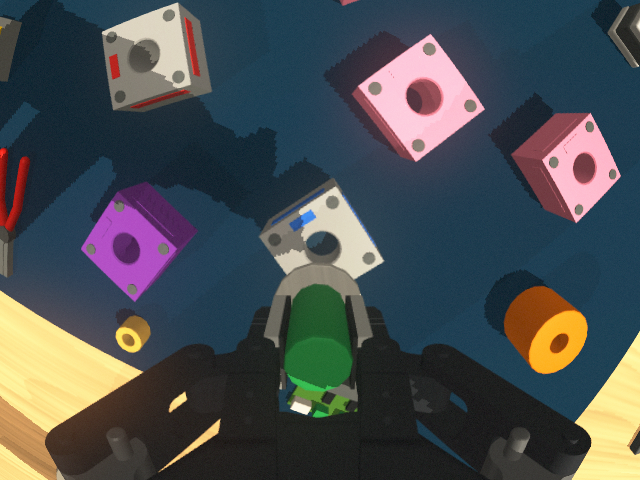

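The pin is held. The blue bore is at about (323,245) ahead of it and the red one at (145,55).

Request:
step_arm --commands '[[[3,2,10],0,0],[[0,0,8],0,0],[[0,0,0],0,0],[[0,0,0],0,0]]'

```text
clock: 6.12
eef_pos: [495.1, -86.8, 276.8]
tcp_rot: [-3.135, 0.011, 0.412]
contact_force: [1.0, -0.0, -1.0]
opening: 0.268
```

Run:
```python
from h import *
import cv2
m=camera_model("wrist")
s=sense();print(s["eef_pos"],s["tcp_rot"],delta(495.5,-86,262))
f=cv2.imread("pics/w3.png")
```

```text
[495.06814572 -86.80102167 276.83212893] [-3.13464825  0.01105072  0.41229205] [ 0.7 -0.6 14.8]
```

Request:
step_arm --commands '[[[1,-1,8],0,0],[[0,0,7],0,0],[[0,0,0],0,0],[[0,0,4],0,0],[[0,0,0],0,0]]'

```text
clock: 6.75
eef_pos: [495.4, -85.2, 256.6]
tcp_rot: [-3.135, 0.011, 0.413]
contact_force: [-0.5, 0.3, -1.2]
opening: 0.266
```

Request:
step_arm --commands '[[[0,0,4],0,0],[[0,0,0],0,0]]'

```text
clock: 7.0
eef_pos: [495.9, -85.3, 253.7]
tcp_rot: [-3.136, 0.009, 0.413]
contact_force: [-3.9, 0.9, 4.5]
opening: 0.272
```

Request:
step_arm --commands '[[[0,0,4],0,0],[[0,0,0],0,0]]'

```text
clock: 7.25
eef_pos: [497.3, -85.1, 253.1]
tcp_rot: [-3.137, 0.006, 0.412]
contact_force: [0.4, 0.3, -1.1]
opening: 0.268
```

Request:
step_arm --commands '[[[0,0,4],0,0],[[0,0,0],0,0]]'

```text
clock: 7.5
eef_pos: [498.8, -85.0, 252.4]
tcp_rot: [-3.139, 0.001, 0.411]
contact_force: [-0.5, 0.6, -1.4]
opening: 0.27
```

Run:
```python
from h import *
s=sense();print(s["eef_pos"],s["contact_force"])
f=grab_frame("wrist");g=grab_frame("scene")
cv2.imwrite("pics/c4.png",np.hstack([f[180:420,160:480],cv2.resize(g[190:270,210:310],(320,240),interpolation=cv2.INTER_CUBIC)]))
```

```text
[498.80713566 -84.95440337 252.35692185] [-0.51214415  0.55632003 -1.41322704]
```

View pics/c4.png

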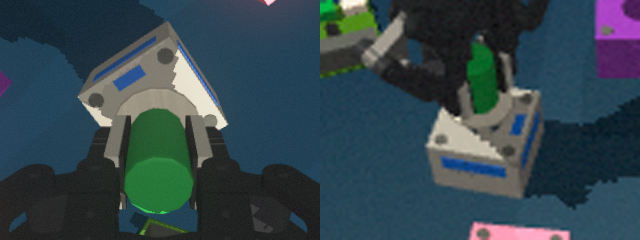

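In the crop the collar is about 20 mm above the blue block. The zero rows reset the target, so the force relaxes before I read it. One press row without a zero row should confirm the floor.

Request:
step_arm --commands '[[[-3,0,4],0,0]]'

```text
clock: 7.72
eef_pos: [498.4, -85.9, 251.1]
tcp_rot: [-3.14, -0.005, 0.41]
contact_force: [-5.4, 14.1, 64.0]
opening: 0.269
```

Run:
```python
from h import *
s=sense();print(s["eef_pos"],s["contact_force"],s["tcp_rot"],s["opening"],delta(563,66,300))
```

```text
[498.39961564 -85.88979293 251.07368704] [-5.40656919 14.07779882 64.03675802] [-3.14049258 -0.00503942  0.40993444] 0.2686875914686122 [ 119.8 -113.6  -48.9]
```

64 N upward at the blind-floor height, so blue is blind. On to red.

Request:
step_arm --commands '[[[0,0,-15],0,0],[[0,0,-20],0,0],[[0,0,-14],0,0],[[0,0,0],0,0],[[15,-14,0],0,0],[[30,-28,0],0,0],[[30,-28,0],0,0],[[25,-24,0],0,0],[[12,-11,0],0,0],[[5,-5,0],0,0],[[0,0,0],0,0],[[0,0,0],0,0]]'

```text
clock: 9.22
eef_pos: [561.3, 63.5, 296.6]
tcp_rot: [-3.139, 0.002, 0.408]
contact_force: [-0.6, -0.3, -0.6]
opening: 0.27
```

Run:
```python
from h import *
s=sense();print(s["eef_pos"],s["tcp_rot"],s["opening"],s["contact_force"],delta(564,65.5,280))
m=camera_model("wrist");f=grab_frame("wrist");cv2.imwrite("pics/w5.png",f)
for q in ((320,240),(330,250)): print(onz("wrist",*q,48,m))
```

```text
[561.27706884  63.46312251 296.59997929] [-3.13932303e+00  2.17339175e-03  4.07611659e-01] 0.26990932370492104 [-0.55727557 -0.33092078 -0.56515564] [ 3.3 -0.8 16.6]
[572.05620295  66.96785824  48.        ]
[568.63875756  58.79943699  48.        ]
```

View pics/w5.png

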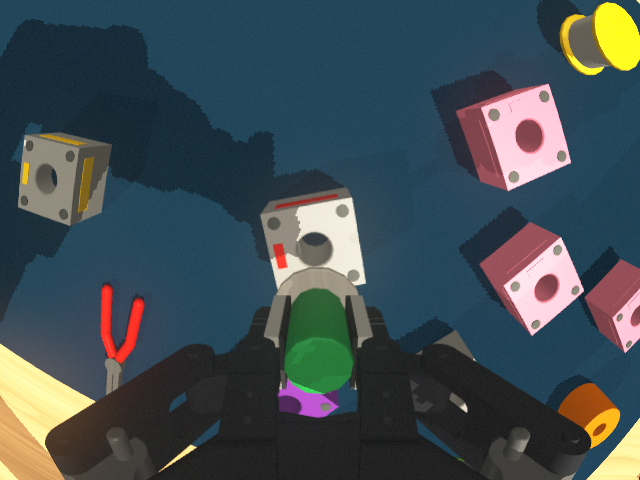

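Still holding the pin. The red bore is at (316,249) and the yellow at (46,178).

Request:
step_arm --commands '[[[3,-1,10],0,0],[[0,0,8],0,0],[[0,0,0],0,0],[[0,0,0],0,0]]'

```text
clock: 9.78
eef_pos: [563.3, 64.4, 277.1]
tcp_rot: [-3.139, 0.003, 0.406]
contact_force: [0.0, 1.0, -1.0]
opening: 0.264
```

Run:
```python
from h import *
s=sense();print(s["eef_pos"],s["tcp_rot"],delta(564,65.5,258))
```

```text
[563.33339512  64.37382434 277.07371176] [-3.13923946e+00  2.80021439e-03  4.05786377e-01] [ 1.1 -0.8 19.1]
```

Request:
step_arm --commands '[[[1,-1,8],0,0],[[0,0,8],0,0],[[0,0,3],0,0],[[0,0,0],0,0]]'

```text
clock: 10.28
eef_pos: [563.8, 65.9, 256.7]
tcp_rot: [-3.139, 0.003, 0.406]
contact_force: [-0.8, -0.5, -1.3]
opening: 0.271
```

Request:
step_arm --commands '[[[0,0,3],0,0],[[0,0,3],0,0]]'

```text
clock: 10.52
eef_pos: [564.0, 65.9, 250.8]
tcp_rot: [-3.139, 0.002, 0.406]
contact_force: [0.1, 0.6, -0.2]
opening: 0.268
```

Request:
step_arm --commands '[[[0,0,3],0,0]]'

```text
clock: 10.65
eef_pos: [564.0, 65.9, 247.6]
tcp_rot: [-3.139, 0.002, 0.406]
contact_force: [0.2, 0.5, -1.2]
opening: 0.267
```

Below the blind-floor height with no force. I'll continue carefully to the collar (expected near TCP z 230).

Request:
step_arm --commands '[[[0,0,5],0,0],[[0,0,4],0,0],[[0,0,2],0,0]]'

```text
clock: 11.02
eef_pos: [563.9, 65.9, 235.7]
tcp_rot: [-3.139, 0.002, 0.406]
contact_force: [-0.7, 1.5, -1.0]
opening: 0.267
```

Request:
step_arm --commands '[[[0,0,2],0,0],[[0,0,2],0,0]]'

```text
clock: 11.28
eef_pos: [563.9, 65.9, 231.4]
tcp_rot: [-3.139, 0.002, 0.406]
contact_force: [-0.2, 0.2, -0.7]
opening: 0.266
```

Request:
step_arm --commands '[[[0,0,1.5],0,0]]'

```text
clock: 11.4
eef_pos: [563.9, 65.9, 230.9]
tcp_rot: [-3.139, 0.002, 0.406]
contact_force: [-8.8, -1.6, 26.4]
opening: 0.268
```

The collar landed at z 231 as expected. Relax, release and retreat.

Request:
step_arm --commands '[[[0,0,0],0,0],[[0,0,0],0,0.4],[[0,0,0],0,0.6],[[0,0,0],0,0.7],[[0,0,0],0,0.7],[[0,0,-20],0,0.7],[[0,0,-40],0,0.7],[[0,0,-40],0,0.7],[[-40,0,-20],0,0.7],[[-40,0,0],0,0.7],[[0,0,0],0,0.7],[[0,0,0],0,0.7]]'

```text
clock: 12.9
eef_pos: [489.8, 33.7, 355.1]
tcp_rot: [-3.14, 0.001, 0.406]
contact_force: [-0.4, 0.2, 0.3]
opening: 0.7
```

Run:
```python
from h import *
s=sense();print(s["eef_pos"],s["contact_force"],s["clock"])
f=grab_frame("wrist");g=grab_frame("scene")
c=cv2.resize(g[195:270,300:400],(400,300),interpolation=cv2.INTER_CUBIC)
cv2.imwrite("pics/c6.png",np.hstack([f[80:380,120:520],c]))
```

```text
[489.79621461  33.66287102 355.11752195] [-0.4215535   0.22458408  0.25655652] 12.9
```

View pics/c6.png

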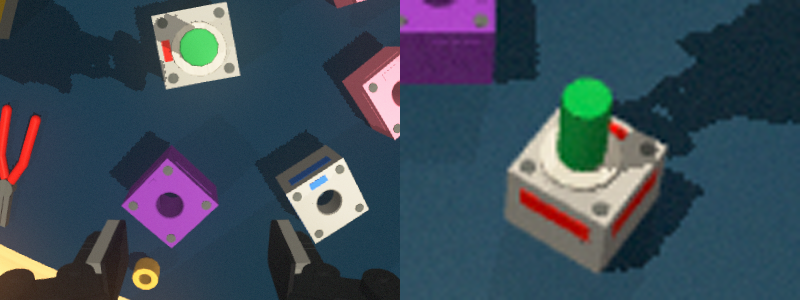

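The pin stands upright in the red block with its collar flat on the top face, and the gripper is clear.

```bash
python3 -c "from rig import sign_off; print(sign_off())"
```

```text
the job is handed in; nothing more can be done
None
```

The red block is the through one, and the gauge pin now stands in it, fully home with its collar down on the block. I handed the job in at about 13 s on the robot's clock, with the gripper open and well clear.

- **Grasp:** the first grip was about 12 mm off-centre, so I opened, re-centred and gripped the pin again before lifting it.
- **Blue bore:** the pin stopped 20 mm down, at TCP z of about 253 mm, as a blind bore should. My first readings there looked free because the force relaxes when a row does not move. A single press row then read 64 N at the wrist, under the 120 N limit but harder than it needed to be.
- **Red bore:** the pin went down with no force to TCP z of 231 mm, where the collar met the block at 26 N.
- **Yellow bore:** I did not try it, since only one block is through.
- **Last check:** the wrist and scene pictures both show the pin upright with its collar flat on the red block. The wrist force was near zero, and none of the checks disagreed.

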